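Set the bottle guide with its handwheel

ROBOT

A 6-joint arm with a two-finger parallel gripper is mounted at the origin on the work surface. World frame = base frame: x ahead of the robot, y to its left, z up, the work surface at z = 0. Lengths are in m, angles in rad, forces in N, time in s.
With the tool pointing down it reaches from about 0.375 to 0.75 m from the base axis. Payload 9 kg.
Tool frame: the origin (TCP) lies on the centre line of the jaws, within the pads' length; the fingertips stand 22 mm ahead of it and the grasp point (between the pads) lies 3 mm ahead of it (arm.finger_overhang is the distance from the TCP to the fingertips, in m); z points along the fingers, y is the line along which they close (so a half turn about z gives the same grasp; the last joint's range is limited). The gripper opens to 85 mm and grips with 20 to 120 N. Pads are 22 mm wide; open, the fingers measure 114 mm over their backs; the gripper's body (76 mm by 85 mm) begins 54 mm behind the grasp point. The pads swing forward as they close: fully open they stand 13 mm farther back than shut.
Start: joints at [0.921, 0.104, 0.097, 1.564, 0, 1.353], TCP at [0.251, 0.545, 0.253] pointing down, gripper open.
Joint ranges: [-2.99, 2.99], [-0.84, 1.86], [-1.1, 1.16], [-1.84, 2.11], [-1.51, 1.56], [-3.14, 3.14]. Speed limits (rad/s): [2.22, 2.22, 2.57, 3.14, 3.14, 3.14].

INTERFACE

Orientations are given as a rotation vector (axis times angle).
In Python, from plant import arm gives the robot as it stands. The module is installed in compiled form; this text tells all that it offers.
- The arm moves only by the tool step_arm, never from a script. Its argument "rows" is a list of rows, each an object with "hand": the closure, from -1 (fully open) to 1 (shut); "xyz": the shift along the tool's x, y, z in cm, a list of three; "dr": the turn, a rotation vector about the tool's x, y, z in degrees, a list of three. A call has 1 to 8 rows; each row shifts and turns the commanded pose from where the row before left it, along the tool's axes as they then stand; what a row does not reach is not made up. A row lasts 1/12 s, in which the tool goes at most 41.7 mm and 7.16 degrees, less where a joint would pass 70% of its speed; a pose out of reach is approached as far as the arm can. A call is refused whole if a number of a shift passes 4.17 or a number of a turn 7.16, either way. A call with a gripper value outside its range is refused whole. The fingers move at their own pace and stop on an object; "grip_force" is the grip in N (left out, the last holds). Time passes only in rows, so rows that do not move let the fingers close. It gives the time, the measured TCP pose, the force, the opening and the grip force at its end, in the units of the state.
- arm.state(): the state, without advancing time (a new reading comes with each control period).
- arm.camera(name): name is "scene" or "top" or "wrist"; returns the picture (420x560x3 uint8, red, green, blue); there is no depth.
- arm.camera_model(name): a dict with "vfov" (degrees; the focal length in pixels is half the picture's height over the tangent of half this angle, whatever the lens; pixels are square), "cx", "cy" (the principal point, pixels), "world_to_cam" (4x4, takes a point from world to camera coordinates). Camera axes: x right, y down, z forward; pixel columns grow to the right and rows downward; lengths in m; the calibration is good to about 2 mm. A picture is of the moment at which its call begins: read the wrist's pose just before it. camera_model takes no time and is no camera call; for the wrist camera it gives the pose at the moment of the call.
- arm.finish_job(): hands the job in; it is judged then, once.
The state is a dict: "time_s": time; "joints": joint angles; "joint_vel": joint speeds; "effort": joint torques, N m; "tcp_pos": TCP position; "orientation": TCP orientation; "ft_force": force on the tool from outside, world axes, zero at the start; "ft_torque": the same for the moment, N m; "opening": opening from 0.0 (shut) to 1.0 (fully open); "gripper_force": force on a finger pad.
Only numpy, scipy, OpenCV 4.12 (cv2) and the standard library are available. Lean on these libraries where they do the work, as an engineer would, in place of code of your own. Each camera call takes 0.05 s, during which the arm holds its last target. There are 200 camera calls.

TASK

Set the bottle guide to the bottle that stands in it: crank the handwheel clockwise until that bottle is nipped between the sliding rail and the sprung rail opposite - a definite but gentle pinch, pause there for a moment - then back the wheel off a quarter turn from that point so that bottles can pass with some play. Do not squeeze the bottle hard, leave it standing upright between the rails, and do not knock the other things on the bench about.

Things in the scene. Friction and masses are not known exactly. Their poses are not given: they have to be found in the camera images.
- guide: bottle guide bolted to the bench: grey gear housing (100 x 100 mm, top at 85 mm) with a handwheel lying flat over it, a tie beam 25 mm tall behind, two white rails (120 long along x, 14 thick, 25 to 75 mm above the bench) with a bottle lane between them. Origin: on the bench under the wheel's axis; z up, lane to its -y, the lane's open end faces -x (the robot at yaw 0)
- wheel_hub (a point): centre of the handwheel, at the rim's mid-height, 130 mm above the bench, axis upright. Black rim of round bar 16 mm thick, 70 mm from axis to bar centre; four spokes 12 mm thick at right angles; hub 32 mm across, rising 11 mm. Between spokes there are 46 mm from hub to rim, free down to the housing 45 mm below: the rim can be pinched there from above, one finger inside, one outside
- wheel_stud (a point): top of a small steel stud 12 mm across that stands 10 mm up out of the rim over one of the spokes; it goes round with the wheel (the other spokes are at 90, 180 and 270 degrees from it). 70 mm from the axis, 148 mm above the bench. At joint value 0 it points to the guide's -x.
- wheel (a joint): angle of the handwheel in rad, growing clockwise seen from above; clockwise moves the sliding rail 8 mm per rad towards the sprung rail. Limits -1.0 and 6.5. It has some friction (about 0.14 N m) and stays where it is left. At 0 the rails' faces are 97.2 mm apart.
- jaw: the sliding white rail (with its steel rack through the housing). Origin: on the bench under the middle of the face that looks at the sprung rail (-y of the guide). Moves along the guide's -y when the wheel is turned clockwise.
- sprung_rail: the white rail on the far side of the lane, held off its bracket by stiff springs: it gives 1 mm for every 12 N and can give 10 mm. Origin: on the bench under the middle of the face that looks at the sliding rail, 225 mm to the -y side of the wheel's axis in the guide's axes.
- lane (a point): point on the bench in the middle of the lane, 185 mm to the -y side of the wheel's axis, 40 mm from the sprung rail's face.
- wide_bottle: dark glass bottle with a straight body 70 mm in diameter and a neck, 210 mm tall, about 0.55 kg. Origin: centre of its underside, z up. Either this one or the slim one stands in the lane, the other one on the bench.
- slim_bottle: dark glass bottle with a straight body 60 mm in diameter and a neck, 190 mm tall, about 0.45 kg. Origin: centre of its underside, z up.
- cap_jar: bystander: squat glass jar with a lid, 76 mm in diameter, 75 mm tall. Origin: centre of its underside.
- label_roll: bystander: roll of labels standing on end, 90 mm outside and 40 mm inside diameter, 60 mm tall. Origin: centre of its underside.
- beaker: bystander: steel cup 80 mm in diameter, 100 mm tall. Origin: centre of its underside.
- funnel: bystander: steel funnel lying mouth down, 110 mm in diameter, 120 mm tall. Origin: centre of its mouth.
- brush: bystander: bottle brush 180 mm long lying on the bench along its x.
- basket: bystander: white plastic basket 200 x 150 x 70 mm. Origin: centre of its underside.
There are look-alikes about, which are no part of the job. What is shaped like the slim_bottle but green or pink is not meant.

How it is judged:
On the way:
1. the bottle in the lane is nipped between both rails, with more than 6 N on each, for 0.2 s (((contact force between each of jaw, sprung_rail and wide_bottle above 6 N and horizontal distance between wide_bottle and lane below 0.055 m) or (contact force between each of jaw, sprung_rail and slim_bottle above 6 N and horizontal distance between slim_bottle and lane below 0.055 m))), for 0.2 s.
At the end, for the whole second after the job is handed in: The wheel rests about a quarter turn back from the nip: 0.92 to 1.82 rad (53 to 104 degrees) anticlockwise of where the rails first touch the bottle in the lane (wheel 1.58 to 2.48 for the wide bottle, 2.83 to 3.73 for the slim one); that bottle is upright within 6 degrees, at rest in the lane (((horizontal distance between wide_bottle and lane below 0.055 m and angle between wide_bottle's own z axis and vertical below 0.1 rad and linear speed of wide_bottle below 0.02 m/s and value of joint wheel between 1.5792 and 2.4792 rad) or (horizontal distance between slim_bottle and lane below 0.055 m and angle between slim_bottle's own z axis and vertical below 0.1 rad and linear speed of slim_bottle below 0.02 m/s and value of joint wheel between 2.8292 and 3.7292 rad)) and velocity of joint wheel between -0.05 and 0.05 rad/s).
It fails at once if the bottle in the guide is squeezed with more than 80 N (contact force between jaw and wide_bottle above 80 N or contact force between jaw and slim_bottle above 80 N).
It fails at once if a bottle is tipped by more than 20 degrees (angle between any of wide_bottle, slim_bottle's own z axis and vertical above 0.35 rad).
It fails at once if something else on the bench is pushed more than 30 mm (the bottle outside the guide included; the one in the lane may shift up to 60 mm) (distance of any of cap_jar, label_roll, beaker, funnel, brush, basket from where it was at the start of the episode above 0.03 m or (distance of wide_bottle from where it was at the start of the episode above 0.03 m and not (horizontal distance between wide_bottle and lane below 0.055 m)) or (distance of slim_bottle from where it was at the start of the episode above 0.03 m and not (horizontal distance between slim_bottle and lane below 0.055 m)) or distance of any of wide_bottle, slim_bottle from where it was at the start of the episode above 0.06 m).
It also fails if it takes over 72 s, if anything falls off the work surface, if the arm or the gripper's body presses on something with over 40 N, if the wrist force passes 120 N, or if a joint passes its speed limit or range.

## Working session

There is one attempt and no reset: what is moved stays moved. The work goes in short steps, Python scripts to look and compute and a tool call to move; the robot and the scene stay as the last step left them, time stands still between calls to the robot, and variables do not carry over. Pictures are saved under pics/ and viewed, at most 10 in all, crops included, and the job is handed in when it is done.

Besides the shell and the picture viewer there is one more tool, called after ">>>" by a JSON object that holds its "name" and its "arguments". step_arm: Moves the arm, as the interface text tells. Its arguments: {"type":"object","properties":{"rows":{"type":"array","items":{"type":"object","properties":{"hand":{"type":"number"},"xyz":{"type":"array","items":{"type":"number"}},"dr":{"type":"array","items":{"type":"number"}}}}},"grip_force":{"type":"number"}},"required":["rows"]}

```bash
mkdir -p pics; cat > h.py <<'E'
import numpy as np, cv2
from plant import arm
def model(n):
    m=arm.camera_model(n); f=210/np.tan(np.radians(m["vfov"])/2)
    return f,m["cx"],m["cy"],np.array(m["world_to_cam"])
def ray(M,u,v):
    f,cx,cy,T=M; d=T[:3,:3].T@np.array([(u-cx)/f,(v-cy)/f,1.]); return -T[:3,:3].T@T[:3,3],d
def onz(M,u,v,z):
    o,d=ray(M,u,v); return o+d*(z-o[2])/d[2]
def proj(M,p):
    f,cx,cy,T=M; q=T[:3,:3]@np.array(p)+T[:3,3]; return np.array([cx+f*q[0]/q[2],cy+f*q[1]/q[2]])
def two(M1,p1,M2,p2):
    o1,d1=ray(M1,*p1);o2,d2=ray(M2,*p2)
    s=np.linalg.lstsq(np.c_[d1,-d2],o2-o1,rcond=None)[0]
    a,b=o1+s[0]*d1,o2+s[1]*d2; return (a+b)/2,np.linalg.norm(a-b)
E
python3 - <<'E'
from h import *
ims=[]
for n in("top","scene"):
    im=arm.camera(n)[...,::-1]; cv2.imwrite(f"pics/{n}0.png",im)
    M=model(n); print(n,M[:3],ray(M,280,210))
print(arm.state())
E
```

```text
top (np.float64(437.7556283756644), 274.41761183596077, 210.88937459295875) (array([ 0.45219486, -0.00983386,  1.28800413]), array([ 0.0742257 , -0.01795957, -0.99716335]))
scene (np.float64(434.0575283249543), 272.20406520604854, 211.79488453752012) (array([ 1.36247385, -0.55118877,  1.07296475]), array([-0.59643743,  0.41394342, -0.6879338 ]))
{'time_s': 0.1, 'joints': array([9.21323358e-01, 1.04619137e-01, 9.65435988e-02, 1.56388000e+00,
       2.27869687e-05, 1.35311638e+00]), 'joint_vel': array([-2.04192790e-04, -1.35527210e-03,  1.44667673e-03,  1.87670232e-03,
       -4.07844589e-04,  5.10196017e-05]), 'effort': array([ 8.16604297e-03, -5.58208466e+01,  5.04716635e+01,  1.31836676e-02,
       -1.11514660e-04,  1.46637552e-05]), 'tcp_pos': array([0.2509112 , 0.54472695, 0.25261014]), 'orientation': array([-6.72893241e-01, -3.06816342e+00,  1.63709604e-03]), 'ft_force': array([-0.07788413,  0.70747703,  0.20634764]), 'ft_torque': array([-0.03661039, -0.02862924, -0.02123078]), 'gripper_force': 0.0, 'opening': 0.9966412721630225}
```

View pics/top0.png

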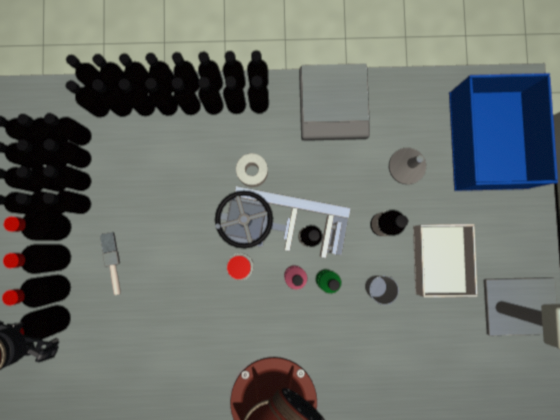

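View pics/scene0.png

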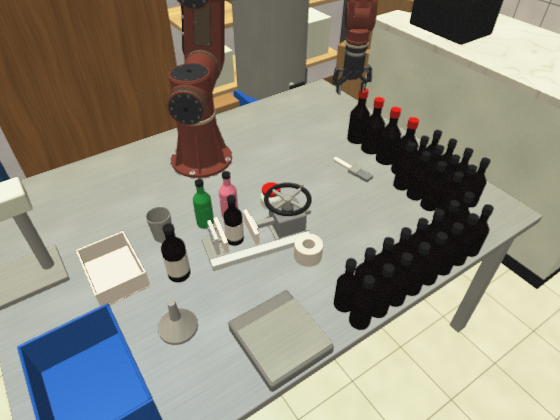

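The top view shows the wheel at about (244,219), and the lane bottle between the rails at (311,236). The other dark bottle is at (390,222), the jar with the red lid at (239,267), and the label roll at (251,169). I'll zoom in on the wheel and lane.

```bash
python3 - <<'E'
from h import *
a=cv2.imread("pics/top0.png");b=cv2.imread("pics/scene0.png")
A=cv2.resize(a[170:290,205:365],(800,600),interpolation=3)[:, :400+0]
c1=cv2.resize(a[180:260,205:285],(400,400),interpolation=3)
c2=cv2.resize(b[165:245,250:330],(400,400),interpolation=3)
cv2.imwrite("pics/c1.png",np.hstack([c1,c2]))
M=model("top")
# wheel rim ellipse at top
g=cv2.cvtColor(a,6); m=(g<50).astype(np.uint8); m[:, :205]=0;m[:,282:]=0;m[:180]=0;m[258:]=0
cs,_=cv2.findContours(m,0,1); c=max(cs,key=cv2.contourArea); e=cv2.fitEllipse(c); print(e, len(c))
print("hub top",onz(M,*e[0],.13))
S=model("scene"); g2=cv2.cvtColor(b,6); m=(g2<45).astype(np.uint8); m[:,:258]=0;m[:,318:]=0;m[:178]=0;m[222:]=0
cs,_=cv2.findContours(m,0,1); c=max(cs,key=cv2.contourArea); e2=cv2.fitEllipse(c); print(e2)
print("scene",onz(S,*e2[0],.13), two(M,e[0],S,e2[0]))
for n,p,z in (("rail beam L",(236,189),.025),("beam R",(349,213),.025),("jar",(239,267),.075),("pink",(297,278),.19),("roll",(251,169),.06)): print(n,onz(M,*p,z))
E
```

```text
((243.4824981689453, 219.0577392578125), (52.925697326660156, 53.181739807128906), 96.72928619384766) 291
hub top [0.51670295 0.06660209 0.13      ]
((286.9767150878906, 199.5132293701172), (29.249225616455078, 43.400123596191406), 91.434814453125)
scene [0.51681135 0.06285346 0.13      ] (array([0.51597552, 0.06537916, 0.12829203]), np.float64(0.003125910650378587))
rail beam L [0.6104229  0.09353812 0.025     ]
beam R [ 0.5326449  -0.23196072  0.025     ]
jar [0.38799055 0.08513397 0.075     ]
pink [ 0.36332378 -0.06755727  0.19      ]
roll [0.66199766 0.04718073 0.06      ]
```

View pics/c1.png

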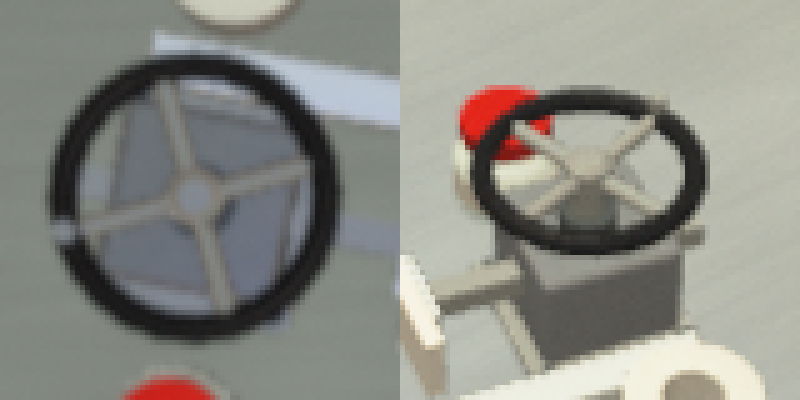

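The wheel centre is at about (0.516, 0.066), and the two views put it 128 mm high, which matches the given 130. The enlarged crop shows the stud at about (217.6,226) in the top view, pointing towards +y. Next I'll get the stud, the guide yaw and the bottle size, and plan the approach.

```bash
cat >> h.py <<'E'
def pose():
    s=arm.state(); R=cv2.Rodrigues(np.array(s["orientation"]))[0]; return s,s["tcp_pos"],np.degrees(np.arctan2(R[1,1],R[0,1])),R
def rows(pts):  # pts: list of (xyz,yaw deg) incl. start -> tool rows
    out=[]
    for (p,a),(q,b) in zip(pts,pts[1:]):
        r=np.radians(a); y=np.array([np.cos(r),np.sin(r),0]); x=np.array([-y[1],y[0],0]); d=(np.array(q)-p)*100
        out.append([round(float(v),2) for v in (d@x,d@y,-d[2],-(b-a))])
    return out
def line(p,a,q,b,n): return [(np.array(p)+(np.array(q)-p)*i/n,a+(b-a)*i/n) for i in range(n+1)]
E
python3 - <<'E'
from h import *
M=model("top");S=model("scene")
hub=np.array([.516,.066,.13])
st=onz(M,217.6,226,.148); az=lambda d:np.degrees(np.arctan2(d[1],d[0]))
print("stud",st,np.hypot(*(st-hub)[:2]),az(st-hub))
a=cv2.imread("pics/top0.png");hsv=cv2.cvtColor(a,40)
# beam direction from pale-blue mask
m=((hsv[...,2]>165)&(hsv[...,1]>15)&(hsv[...,0]>95)&(hsv[...,0]<135)).astype(np.uint8);m[:180]=0;m[225:]=0;m[:,:230]=0;m[:,355:]=0
cs,_=cv2.findContours(m,0,1);c=max(cs,key=cv2.contourArea);r=cv2.minAreaRect(c);print(r)
vx,vy,x,y=cv2.fitLine(c,2,0,.01,.01).ravel();p,q=onz(M,x-vx*40,y-vy*40,.025),onz(M,x+vx*40,y+vy*40,.025);print("guide -y az",az(q-p))
# bottles in scene: dark mask widths
b=cv2.imread("pics/scene0.png");g=cv2.cvtColor(b,6);
for n,(x0,x1,y0,y1) in {"lane":(215,250,195,250),"out":(155,195,225,285)}.items():
    mm=g[y0:y1,x0:x1]<60; print(n,[int(v) for v in mm.sum(1)])
s,p,yaw,R=pose();print(p,yaw)
for r in rows(line(p,yaw,[.48,.03,.29],yaw+174,32)):print(r)
E
```

```text
stud [0.49925182 0.13311362 0.148     ] 0.0691718133564422 104.01195587778541
((300.0847473144531, 203.1454315185547), (99.41312408447266, 9.691117286682129), 10.954063415527344)
guide -y az -103.62167287422263
lane [2, 7, 8, 8, 9, 9, 8, 7, 7, 8, 8, 8, 8, 9, 11, 13, 15, 17, 17, 17, 17, 18, 18, 18, 18, 18, 17, 17, 16, 14, 10, 4, 0, 0, 0, 0, 0, 0, 0, 0, 0, 0, 0, 1, 2, 5, 9, 14, 12, 9, 0, 0, 0, 0, 0]
out [9, 10, 10, 11, 11, 11, 11, 10, 10, 9, 9, 10, 11, 13, 15, 17, 19, 20, 21, 22, 22, 23, 24, 24, 24, 23, 23, 23, 24, 22, 22, 21, 19, 17, 16, 11, 1, 0, 0, 0, 0, 0, 0, 0, 0, 0, 1, 2, 3, 3, 4, 7, 11, 17, 15, 13, 8, 0, 0, 0]
[0.2509112  0.54472695 0.25261014] 65.26009026158766
[-1.32, -1.16, -0.12, -5.44]
[-1.21, -1.28, -0.12, -5.44]
[-1.08, -1.39, -0.12, -5.44]
[-0.94, -1.49, -0.12, -5.44]
[-0.8, -1.57, -0.12, -5.44]
[-0.65, -1.64, -0.12, -5.44]
[-0.49, -1.69, -0.12, -5.44]
[-0.33, -1.73, -0.12, -5.44]
[-0.16, -1.75, -0.12, -5.44]
[0.01, -1.76, -0.12, -5.44]
[0.17, -1.75, -0.12, -5.44]
[0.34, -1.73, -0.12, -5.44]
[0.5, -1.69, -0.12, -5.44]
[0.66, -1.63, -0.12, -5.44]
[0.81, -1.56, -0.12, -5.44]
[0.95, -1.48, -0.12, -5.44]
[1.09, -1.38, -0.12, -5.44]
[1.22, -1.27, -0.12, -5.44]
[1.33, -1.15, -0.12, -5.44]
[1.43, -1.02, -0.12, -5.44]
[1.53, -0.88, -0.12, -5.44]
[1.6, -0.73, -0.12, -5.44]
[1.66, -0.58, -0.12, -5.44]
[1.71, -0.42, -0.12, -5.44]
[1.74, -0.25, -0.12, -5.44]
[1.76, -0.09, -0.12, -5.44]
[1.76, 0.08, -0.12, -5.44]
[1.74, 0.25, -0.12, -5.44]
[1.71, 0.41, -0.12, -5.44]
[1.67, 0.57, -0.12, -5.44]
[1.6, 0.73, -0.12, -5.44]
[1.53, 0.88, -0.12, -5.44]
```

The checks agree: the stud sits 69 mm from the axis and the guide's yaw is -13.6°, so the wheel joint is at about 1.09 rad. The lane bottle is 18 px wide, where a 60 mm body should give 18.6, so it is the slim one (the rails touch it at about 4.65 rad). Moving over the wheel now.

>>> {"name": "step_arm", "arguments": {"rows": [{"hand": -1,"xyz": [-1.32,-1.16,-0.12],"dr": [0,0,-5.44]},{"hand": -1,"xyz": [-1.21,-1.28,-0.12],"dr": [0,0,-5.44]},{"hand": -1,"xyz": [-1.08,-1.39,-0.12],"dr": [0,0,-5.44]},{"hand": -1,"xyz": [-0.94,-1.49,-0.12],"dr": [0,0,-5.44]},{"hand": -1,"xyz": [-0.8,-1.57,-0.12],"dr": [0,0,-5.44]},{"hand": -1,"xyz": [-0.65,-1.64,-0.12],"dr": [0,0,-5.44]},{"hand": -1,"xyz": [-0.49,-1.69,-0.12],"dr": [0,0,-5.44]},{"hand": -1,"xyz": [-0.33,-1.73,-0.12],"dr": [0,0,-5.44]}], "grip_force": 40}}

```text
time_s: 0.77
tcp_pos: [0.3086, 0.4154, 0.2626]
orientation: [0.52, -3.098, 0.0]
ft_force: [-0.1, 0.2, 0.5]
opening: 1.0
gripper_force: 0.0
```

>>> {"name": "step_arm", "arguments": {"rows": [{"hand": -1,"xyz": [-0.16,-1.75,-0.12],"dr": [0,0,-5.44]},{"hand": -1,"xyz": [0.01,-1.76,-0.12],"dr": [0,0,-5.44]},{"hand": -1,"xyz": [0.17,-1.75,-0.12],"dr": [0,0,-5.44]},{"hand": -1,"xyz": [0.34,-1.73,-0.12],"dr": [0,0,-5.44]},{"hand": -1,"xyz": [0.5,-1.69,-0.12],"dr": [0,0,-5.44]},{"hand": -1,"xyz": [0.66,-1.63,-0.12],"dr": [0,0,-5.44]},{"hand": -1,"xyz": [0.81,-1.56,-0.12],"dr": [0,0,-5.44]},{"hand": -1,"xyz": [0.95,-1.48,-0.12],"dr": [0,0,-5.44]}]}}

```text
time_s: 1.43
tcp_pos: [0.3658, 0.2868, 0.2722]
orientation: [1.631, -2.684, -0.0]
ft_force: [0.1, -0.1, 0.2]
opening: 1.002
gripper_force: 0.0
```

>>> {"name": "step_arm", "arguments": {"rows": [{"hand": 0,"xyz": [1.09,-1.38,-0.12],"dr": [0,0,-5.44]},{"hand": 0,"xyz": [1.22,-1.27,-0.12],"dr": [0,0,-5.44]},{"hand": 0,"xyz": [1.33,-1.15,-0.12],"dr": [0,0,-5.44]},{"hand": 0,"xyz": [1.43,-1.02,-0.12],"dr": [0,0,-5.44]},{"hand": 0,"xyz": [1.53,-0.88,-0.12],"dr": [0,0,-5.44]},{"hand": 0,"xyz": [1.6,-0.73,-0.12],"dr": [0,0,-5.44]},{"hand": 0,"xyz": [1.66,-0.58,-0.12],"dr": [0,0,-5.44]},{"hand": 0,"xyz": [1.71,-0.42,-0.12],"dr": [0,0,-5.44]}]}}

```text
time_s: 2.1
tcp_pos: [0.4232, 0.1583, 0.2819]
orientation: [2.51, -1.889, -0.001]
ft_force: [-0.0, 0.7, 0.4]
opening: 0.499
gripper_force: 0.0
```

>>> {"name": "step_arm", "arguments": {"rows": [{"hand": 0,"xyz": [1.74,-0.25,-0.12],"dr": [0,0,-5.44]},{"hand": 0,"xyz": [1.76,-0.09,-0.12],"dr": [0,0,-5.44]},{"hand": 0,"xyz": [1.76,0.08,-0.12],"dr": [0,0,-5.44]},{"hand": 0,"xyz": [1.74,0.25,-0.12],"dr": [0,0,-5.44]},{"hand": 0,"xyz": [1.71,0.41,-0.12],"dr": [0,0,-5.44]},{"hand": 0,"xyz": [1.67,0.57,-0.12],"dr": [0,0,-5.44]},{"hand": 0,"xyz": [1.6,0.73,-0.12],"dr": [0,0,-5.44]},{"hand": 0,"xyz": [1.53,0.88,-0.12],"dr": [0,0,-5.44]}]}}

```text
time_s: 2.77
tcp_pos: [0.4806, 0.0297, 0.2914]
orientation: [-3.032, 0.824, 0.001]
ft_force: [0.8, 0.1, -0.4]
opening: 0.498
gripper_force: 0.0
```

```bash
python3 - <<'E'
from h import *
s,p,yaw,R=pose();print(p,yaw,s["joints"],s["opening"],s["ft_force"],s["time_s"])
M=model("wrist"); im=arm.camera("wrist")[...,::-1]; cv2.imwrite("pics/w1.png",im); np.savez("w1.npz",f=M[0],cx=M[1],cy=M[2],T=M[3])
print(ray(M,280,210)); print("hub predicted px",proj(M,[.516,.066,.141]),"stud",proj(M,[.499,.133,.148]))
E
```

```text
[0.48064899 0.02967543 0.29142821] -120.39674615415908 [-2.10871744e-01 -2.43619038e-01 -1.66123682e-01  1.64883560e+00
  8.49076679e-05 -2.82194109e+00] 0.49813196250532754 [ 0.77804064  0.05790265 -0.38433812] 2.7667
(array([ 0.5535881 , -0.01348804,  0.41072681]), array([-0.29348692,  0.14868131, -0.94452916]))
hub predicted px [217.39508346 187.34656255] stud [165.21627746 240.95039593]
```

View pics/w1.png

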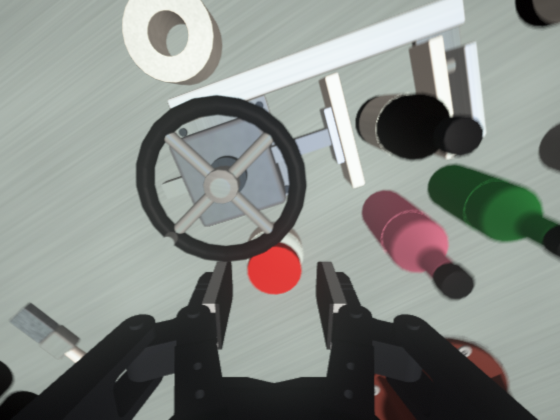

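The wrist view shows the hub at (221,185) and the stud at about (170,239), a few pixels from where I predicted. I'll refine the hub and plan the descent and pinch.

```bash
python3 - <<'E'
from h import *
z=np.load("w1.npz");W=(float(z["f"]),float(z["cx"]),float(z["cy"]),z["T"]);M=model("top")
im=cv2.imread("pics/w1.png");g=cv2.cvtColor(im,6);m=(g<60).astype(np.uint8);m[:,:125]=0;m[:,312:]=0;m[:88]=0;m[262:]=0
cs,_=cv2.findContours(m,0,1);c=max(cs,key=cv2.contourArea);e=cv2.fitEllipse(c);print(e)
print("hub(rim)",onz(W,*e[0],.13),"hub cap",onz(W,221,184,.141),"two",two(W,(221,184),M,(243.8,219.2)),two(W,e[0],M,(243.5,219.1)))
hub=onz(W,*e[0],.13); 
for n,p in(("wrist",onz(W,170,239,.148)),):
  d=p-hub;print("stud",p,np.hypot(*d[:2]),np.degrees(np.arctan2(d[1],d[0])))
print("stud two",two(W,(170,239),M,(217.6,226)))
# all 4 spokes' outer ends seen in wrist at z=.13
for u in((172,140),(268,138),(272,232),(180,232)):
  d=onz(W,*u,.13)-hub;print(np.degrees(np.arctan2(d[1],d[0])),np.hypot(*d[:2]))
E
```

```text
((221.03367614746094, 178.76705932617188), (149.68980407714844, 160.87356567382812), 125.92263793945312)
hub(rim) [0.51950444 0.06190698 0.13      ] hub cap [0.51692768 0.06157997 0.141     ] two (array([0.51582985, 0.06535422, 0.12916954]), np.float64(0.001397773781343272)) (array([0.51738235, 0.06759927, 0.10989416]), np.float64(0.0008621729107355634))
stud [0.49836598 0.12807812 0.148     ] 0.06946548832318411 107.71615061713361
stud two (array([0.49813648, 0.13319184, 0.14028785]), np.float64(0.0033566749431554357))
19.355905822778162 0.05358546028637438
-80.1129696449177 0.05623585762183807
-169.02005920587965 0.06996546846968447
110.68042566188787 0.0674910136697718
```

>>> {"name": "step_arm", "arguments": {"rows": [{"hand": 0,"xyz": [0.47,0.73,1.5],"dr": [0,0,0]},{"hand": 0,"xyz": [0.47,0.73,2.0],"dr": [0,0,0]},{"hand": 0,"xyz": [0.47,0.74,2.0],"dr": [0,0,0]},{"hand": 0,"xyz": [0,0,2.0],"dr": [0,0,0]},{"hand": 0,"xyz": [0,0,2.0],"dr": [0,0,0]},{"hand": 0,"xyz": [0,0,1.0],"dr": [0,0,0]},{"hand": 0,"xyz": [0,0,0],"dr": [0,0,0]}]}}

```text
time_s: 3.4
tcp_pos: [0.4801, 0.0048, 0.1842]
orientation: [-3.03, 0.831, 0.006]
ft_force: [-0.5, -0.2, 0.5]
opening: 0.498
gripper_force: 0.0
```

```bash
python3 - <<'E'
from h import *
s,p,yaw,R=pose();print(p,yaw,s["opening"],s["ft_force"])
im=arm.camera("wrist")[...,::-1]; cv2.imwrite("pics/w2.png",im)
E
```

```text
[0.48008925 0.00483157 0.18421407] -120.68042189734967 0.4976186989898699 [-0.53386341 -0.24706789  0.53033858]
```

View pics/w2.png

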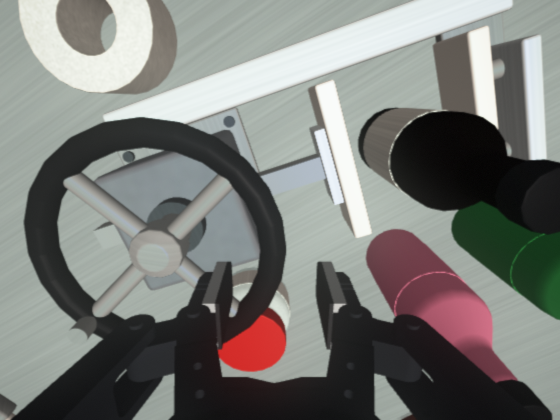

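The fingers are above the rim and the spoke near (235,300) is partly hidden. I'll check where the pinch point and the rim fall in this view.

```bash
python3 - <<'E'
from h import *
W=model("wrist");s,p,yaw,R=pose()
a=np.radians(239.4)
for h in ([.517,.064],[.516,.066],[.518,.062]):
  h=np.array(h);print(h,"hub",proj(W,[*h,.141]),"rim pt outer/inner",[proj(W,[*(h+r*np.array([np.cos(a),np.sin(a)])),.13]) for r in(.078,.062)])
im=cv2.imread("pics/w2.png");g=cv2.cvtColor(im,6)
hc=onz(W,156,253,.141);print("hub from px",hc)
# rim outer edge points -> circle fit at z=.13
P=np.array([onz(W,u,v,.13)[:2] for u,v in((26,215),(53,152),(140,118),(230,150),(270,200),(286,255),(280,300))])
A=np.c_[2*P,np.ones(len(P))];x=np.linalg.lstsq(A,(P**2).sum(1),rcond=None)[0];print("rim circle",x[:2],np.sqrt(x[2]+x[:2]@x[:2]))
for u in((75,183),(222,187),(105,305),(90,327)):
  d=onz(W,*u,.13)[:2]-hc[:2];print(np.degrees(np.arctan2(d[1],d[0])),np.hypot(*d))
E
```

```text
[0.517 0.064] hub [152.70885249 253.61235483] rim pt outer/inner [array([286.92793251, 245.17129683]), array([260.73551906, 245.20355822])]
[0.516 0.066] hub [151.03031351 256.52655332] rim pt outer/inner [array([284.91025234, 247.955344  ]), array([258.80155688, 247.98769054])]
[0.518 0.062] hub [154.39882844 250.67830003] rim pt outer/inner [array([288.95861418, 242.36930984]), array([262.68194413, 242.40148431])]
hub from px [0.51634395 0.06212293 0.141     ]
rim circle [0.51181932 0.06912757] 0.08035719223274461
18.734491941923125 0.05954538286498742
-77.17790954465723 0.05289122901952936
104.9218348649457 0.06091140620078498
106.89876939359321 0.08272599753833536
```

>>> {"name": "step_arm", "arguments": {"rows": [{"hand": 0,"xyz": [0.12,0.06,1.2],"dr": [0,0,0]},{"hand": 0,"xyz": [0,0,1.6],"dr": [0,0,0]},{"hand": 0,"xyz": [0,0,1.4],"dr": [0,0,0]},{"hand": 0,"xyz": [0,0,1.2],"dr": [0,0,0]},{"hand": 0,"xyz": [0,0,0],"dr": [0,0,0]}]}}

```text
time_s: 3.87
tcp_pos: [0.4814, 0.0035, 0.1307]
orientation: [-3.03, 0.83, 0.004]
ft_force: [0.0, 0.1, 0.7]
opening: 0.503
gripper_force: 0.0
```

>>> {"name": "step_arm", "arguments": {"rows": [{"hand": 0.4,"xyz": [0,0,0],"dr": [0,0,0]},{"hand": 0.6,"xyz": [0,0,0],"dr": [0,0,0]},{"hand": 1,"xyz": [0,0,0],"dr": [0,0,0]},{"hand": 1,"xyz": [0,0,0],"dr": [0,0,0]},{"hand": 1,"xyz": [0,0,0],"dr": [0,0,0]},{"hand": 1,"xyz": [0,0,0],"dr": [0,0,0]}], "grip_force": 40}}

```text
time_s: 4.37
tcp_pos: [0.4827, 0.0046, 0.1339]
orientation: [-3.028, 0.827, -0.001]
ft_force: [-0.4, 8.1, 0.8]
opening: 0.18
gripper_force: 38.3
```

```bash
python3 - <<'E'
from h import *
s,p,yaw,R=pose();print(p,yaw,s["opening"],s["ft_force"],s["ft_torque"],s["gripper_force"],R[:,2])
c=np.array([.5165,.064]);d=p[:2]-c;r=np.hypot(*d);print(r,np.degrees(np.arctan2(d[1],d[0])))
a0=np.degrees(np.arctan2(d[1],d[0]))
pts=[(np.array([*(c+.07*np.array([np.cos(t),np.sin(t)])),p[2]]),yaw-k*6) for k in range(3) for t in[np.radians(yaw-k*6)]]
for q in rows(pts):print(q)
E
```

```text
[0.48267191 0.00458763 0.1338512 ] -120.56490388428858 0.18005086212529164 [-0.3704692   8.08724371  0.78871162] [1.61854533 0.01462981 0.37282595] 38.30251816660166 [ 0.00165888  0.00275367 -0.99999483]
0.0683678930928128 -119.65622817896282
[-0.73, -0.04, -0.0, 6.0]
[-0.73, -0.04, -0.0, 6.0]
```

Gripped: the opening is 15 mm on the 16 mm rim. The small force suggests the hub sits a little further towards +y, so I'll add a small inward correction and test the crank.

>>> {"name": "step_arm", "arguments": {"rows": [{"hand": 1,"xyz": [-0.73,-0.1,0],"dr": [0,0,6]},{"hand": 1,"xyz": [-0.73,-0.04,0],"dr": [0,0,6]},{"hand": 1,"xyz": [-0.73,-0.04,0],"dr": [0,0,6]},{"hand": 1,"xyz": [-0.73,-0.04,0],"dr": [0,0,6]},{"hand": 1,"xyz": [0,0,0],"dr": [0,0,0]}]}}

```text
time_s: 4.78
tcp_pos: [0.4598, 0.0241, 0.1338]
orientation: [2.786, -1.45, -0.002]
ft_force: [-10.8, -0.7, 5.3]
opening: 0.181
gripper_force: 38.1
```

>>> {"name": "step_arm", "arguments": {"rows": [{"hand": 1,"xyz": [-0.73,-0.04,0],"dr": [0,0,6]},{"hand": 1,"xyz": [-0.73,-0.04,0],"dr": [0,0,6]},{"hand": 1,"xyz": [-0.73,-0.04,0],"dr": [0,0,6]},{"hand": 1,"xyz": [-0.73,-0.04,0],"dr": [0,0,6]},{"hand": 1,"xyz": [-0.73,-0.04,0],"dr": [0,0,6]},{"hand": 1,"xyz": [-0.73,-0.04,0],"dr": [0,0,6]},{"hand": 1,"xyz": [0,0,0],"dr": [0,0,0]}]}}

```text
time_s: 5.37
tcp_pos: [0.4456, 0.066, 0.1337]
orientation: [2.2, -2.238, -0.006]
ft_force: [-20.8, 4.3, 13.5]
opening: 0.176
gripper_force: 38.7
```

```bash
cat > chk.py <<'E'
from h import *
s,p,yaw,R=pose();print(p.round(4),"yaw",yaw,s["opening"].__round__(3),s["ft_force"].round(1),s["ft_torque"].round(2),"q6",s["joints"][5],"t",s["time_s"],"tilt",R[:2,2].round(3))
r=np.radians(yaw);y=np.array([np.cos(r),np.sin(r)]);f=s["ft_force"][:2];print("F rad,ccw",f@y,f@[-y[1],y[0]])
for c in([.5165,.064],[.5165,.066]):
  d=p[:2]-c;print(c,"r",np.hypot(*d),"az",np.degrees(np.arctan2(d[1],d[0])))
E
python3 chk.py
```

```text
[0.4456 0.066  0.1337] yaw 179.0255538097145 0.176 [-20.8   4.3  13.5] [1.03 4.21 0.18] q6 -1.6982700554004262 t 5.3667 tilt [-0.005  0.   ]
F rad,ccw 20.870871033658922 -3.9889064299736736
[0.5165, 0.064] r 0.07088475311021093 az 178.3645189816849
[0.5165, 0.066] r 0.07085588073742756 az 179.98132312193675
```

The three gripped points fit a 70 mm circle centred at (0.5156, 0.0664), so I'll plan the rest of the crank around that.

```bash
cat > plan.py <<'E'
from h import *
# commanded pose bookkeeping
def integ(p,yaw,rs):
    p=np.array(p,float)
    for x,y,z,t in rs:
        r=np.radians(yaw);Y=np.array([np.cos(r),np.sin(r),0]);X=np.array([-Y[1],Y[0],0])
        p=p+(x*X+y*Y+np.array([0,0,-z]))/100;yaw-=t
    return p,yaw
def circ(c,p,yaw,off,z,step,n,first=None):
    pts=[(p,yaw)]
    for k in range(1,n+1):
        a=yaw-step*k;t=np.radians(a+off);pts.append((np.array([c[0]+.07*np.cos(t),c[1]+.07*np.sin(t),z]),a))
    return rows(pts)
E
python3 - <<'E'
from plan import *
R=[(-.73,-.1,0,6)]+[(-.73,-.04,0,6)]*9
p,y=integ([.4814,.0035,.1307],-120.6,R);print(p,y%360)
for r in circ((.5156,.0664),p,y%360,1.2,.1325,6,8):print(r)
E
```

```text
[0.44756251 0.06494898 0.1307    ] 179.4
[-0.8, 0.17, -0.18, 6.0]
[-0.73, -0.02, -0.0, 6.0]
[-0.73, -0.02, -0.0, 6.0]
[-0.73, -0.02, -0.0, 6.0]
[-0.73, -0.02, -0.0, 6.0]
[-0.73, -0.02, -0.0, 6.0]
[-0.73, -0.02, -0.0, 6.0]
[-0.73, -0.02, -0.0, 6.0]
```

>>> {"name": "step_arm", "arguments": {"rows": [{"hand": 1,"xyz": [-0.8,0.17,-0.18],"dr": [0,0,6]},{"hand": 1,"xyz": [-0.73,-0.02,0],"dr": [0,0,6]},{"hand": 1,"xyz": [-0.73,-0.02,0],"dr": [0,0,6]},{"hand": 1,"xyz": [-0.73,-0.02,0],"dr": [0,0,6]},{"hand": 1,"xyz": [-0.73,-0.02,0],"dr": [0,0,6]},{"hand": 1,"xyz": [-0.73,-0.02,0],"dr": [0,0,6]},{"hand": 1,"xyz": [-0.73,-0.02,0],"dr": [0,0,6]},{"hand": 1,"xyz": [-0.73,-0.02,0],"dr": [0,0,6]}]}}

```text
time_s: 6.03
tcp_pos: [0.4685, 0.1179, 0.1339]
orientation: [1.101, -2.941, -0.0]
ft_force: [1.8, -2.1, -10.3]
opening: 0.176
gripper_force: 40.1
```

```bash
python3 chk.py
```

```text
[0.4685 0.1179 0.1339] yaw 131.05979730784262 0.176 [  1.8  -2.1 -10.3] [-0.46 -0.22  0.15] q6 -0.7414468484435136 t 6.0333 tilt [-0.001 -0.   ]
F rad,ccw -2.774148550138992 0.03302767956848274
[0.5165, 0.064] r 0.07220233094300016 az 131.66724177623308
[0.5165, 0.066] r 0.07072079407890308 az 132.74451110778776
```

>>> {"name": "step_arm", "arguments": {"rows": [{"hand": 1,"xyz": [-0.73,-0.02,0.08],"dr": [0,0,6]},{"hand": 1,"xyz": [-0.73,-0.02,0],"dr": [0,0,6]},{"hand": 1,"xyz": [-0.73,-0.02,0],"dr": [0,0,6]},{"hand": 1,"xyz": [-0.73,-0.02,0],"dr": [0,0,6]},{"hand": 1,"xyz": [-0.73,-0.02,0],"dr": [0,0,6]},{"hand": 1,"xyz": [-0.73,-0.02,0],"dr": [0,0,6]},{"hand": 1,"xyz": [-0.73,-0.02,0],"dr": [0,0,6]},{"hand": 1,"xyz": [-0.73,-0.02,0],"dr": [0,0,6]}]}}

```text
time_s: 6.7
tcp_pos: [0.5227, 0.1352, 0.1339]
orientation: [-0.191, -3.135, 0.003]
ft_force: [-2.0, -6.9, -2.5]
opening: 0.174
gripper_force: 40.0
```

```bash
python3 chk.py
```

```text
[0.5227 0.1352 0.1339] yaw 83.0268937380031 0.174 [-2.  -6.9 -2.5] [-1.32  0.56  0.02] q6 0.13345072597814497 t 6.7 tilt [-0.001 -0.002]
F rad,ccw -7.101350076074391 1.126673712201709
[0.5165, 0.064] r 0.07149875891773952 az 85.04651768841084
[0.5165, 0.066] r 0.06950644319257615 az 84.90416199396562
```

>>> {"name": "step_arm", "arguments": {"rows": [{"hand": 1,"xyz": [-0.73,-0.1,0],"dr": [0,0,6]},{"hand": 1,"xyz": [-0.73,-0.03,0],"dr": [0,0,6]},{"hand": 1,"xyz": [-0.73,-0.03,0],"dr": [0,0,6]},{"hand": 1,"xyz": [-0.73,-0.03,0],"dr": [0,0,6]},{"hand": 1,"xyz": [-0.73,-0.03,0],"dr": [0,0,6]},{"hand": 1,"xyz": [0,0,0],"dr": [0,0,0]}]}}

```text
time_s: 7.2
tcp_pos: [0.5568, 0.1215, 0.1339]
orientation: [-0.996, -2.979, 0.001]
ft_force: [-1.3, -1.8, -3.0]
opening: 0.172
gripper_force: 39.0
```

```bash
python3 chk.py; python3 - <<'E'
from h import *
t=arm.camera("top")[...,::-1];s=arm.camera("scene")[...,::-1]
cv2.imwrite("pics/t2.png",t);cv2.imwrite("pics/s2.png",s)
cv2.imwrite("pics/c2.png",np.hstack([cv2.resize(t[190:270,210:290+70],(525,280),interpolation=3)[:, :400] if 0 else cv2.resize(t[180:280,210:360],(480,320),interpolation=3),cv2.resize(s[170:270,205:305],(320,320),interpolation=3)]))
E
```

```text
[0.5568 0.1215 0.1339] yaw 53.020816918386146 0.172 [-1.3 -1.8 -3. ] [-0.32  0.38 -0.22] q6 0.6310833654388176 t 7.2 tilt [-0.    -0.001]
F rad,ccw -2.1795008962039635 -0.04161229066602323
[0.5165, 0.064] r 0.07019600276787638 az 54.97869033403464
[0.5165, 0.066] r 0.06856773237143785 az 54.01956576632356
```

View pics/c2.png

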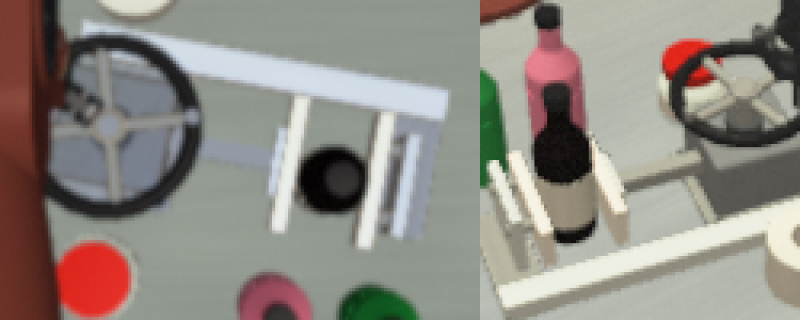

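The top crop shows the rails nearly at the bottle, with a gap of about 22 px (62 mm), and the stud at about (270.3,216.6).

```bash
python3 - <<'E'
from h import *
M=model("top");p=onz(M,270.3,216.6,.148);d=p[:2]-[.5156,.0664];az=np.degrees(np.arctan2(d[1],d[0]));print(p,np.hypot(*d),az,"wheel",np.radians(166.4-az))
p=np.array([.5568,.1215]);d=p-[.5156,.0664];a=np.degrees(np.arctan2(d[1],d[0]));print("by tool",np.radians(62.4+242-a),a)
# rail face lines (z=.075) from crop edges, gap across guide -y
u=np.array([np.cos(np.radians(-103.6)),np.sin(np.radians(-103.6))])
j=onz(M,210+299/3.2,180+165/3.2,.075)[:2];s=onz(M,210+370/3.2,180+175/3.2,.075)[:2];print("gap",(s-j)@u)
E
```

```text
[ 0.52041044 -0.00462864  0.148     ] 0.07119134525484838 -86.12553749237755 wheel 4.407402074610373
by tool 4.384033537720592 53.21338104480263
gap 0.06183744372101104
```

The wheel is at 4.39–4.41 rad by both the stud and the tool position, so touch is about 15° ahead. I'll approach the nip slowly.

>>> {"name": "step_arm", "arguments": {"rows": [{"hand": 1,"xyz": [-0.49,-0.03,0],"dr": [0,0,4]},{"hand": 1,"xyz": [-0.49,-0.03,0],"dr": [0,0,4]},{"hand": 1,"xyz": [-0.49,-0.02,0],"dr": [0,0,4]},{"hand": 1,"xyz": [-0.49,-0.02,0],"dr": [0,0,4]},{"hand": 1,"xyz": [-0.49,-0.02,0],"dr": [0,0,4]},{"hand": 1,"xyz": [-0.49,-0.02,0],"dr": [0,0,4]},{"hand": 1,"xyz": [0,0,0],"dr": [0,0,0]}]}}

```text
time_s: 7.88
tcp_pos: [0.5753, 0.1002, 0.1339]
orientation: [-1.586, -2.712, -0.001]
ft_force: [-0.4, 0.3, -3.5]
opening: 0.177
gripper_force: 39.3
```

```bash
python3 chk.py
```

```text
[0.5753 0.1002 0.1339] yaw 29.342475954404016 0.177 [-0.4  0.3 -3.5] [ 0.08  0.12 -0.16] q6 1.0069179025130561 t 7.8833 tilt [0.    0.001]
F rad,ccw -0.17671796853592076 0.4172230886520074
[0.5165, 0.064] r 0.06903636283853273 az 31.582124945813163
[0.5165, 0.066] r 0.06801026726916602 az 30.14661141610467
```

>>> {"name": "step_arm", "arguments": {"rows": [{"hand": 1,"xyz": [-0.37,-0.02,0],"dr": [0,0,3]},{"hand": 1,"xyz": [-0.37,-0.02,0],"dr": [0,0,3]},{"hand": 1,"xyz": [-0.37,-0.02,0],"dr": [0,0,3]},{"hand": 1,"xyz": [0,0,0],"dr": [0,0,0]},{"hand": 1,"xyz": [0,0,0],"dr": [0,0,0]},{"hand": 1,"xyz": [0,0,0],"dr": [0,0,0]},{"hand": 1,"xyz": [0,0,0],"dr": [0,0,0]}]}}

```text
time_s: 8.47
tcp_pos: [0.5797, 0.0905, 0.1339]
orientation: [1.791, 2.581, 0.002]
ft_force: [0.5, 5.6, -2.6]
opening: 0.174
gripper_force: 39.6
```

```bash
python3 chk.py;  python3 - <<'E'
from h import *
t=arm.camera("top")[...,::-1];s=arm.camera("scene")[...,::-1]
cv2.imwrite("pics/c3.png",np.hstack([cv2.resize(t[180:280,210:360],(480,320),interpolation=3),cv2.resize(s[170:270,205:305],(320,320),interpolation=3)]))
E
```

```text
[0.5797 0.0905 0.1339] yaw 20.507711482692915 0.174 [ 0.5  5.6 -2.6] [ 1.03 -0.24 -0.04] q6 1.1445568379241773 t 8.4667 tilt [0.001 0.001]
F rad,ccw 2.4462587206484323 5.085706928269852
[0.5165, 0.064] r 0.06855467522896107 az 22.71873638993425
[0.5165, 0.066] r 0.06780736037706075 az 21.159707175307766
```

View pics/c3.png

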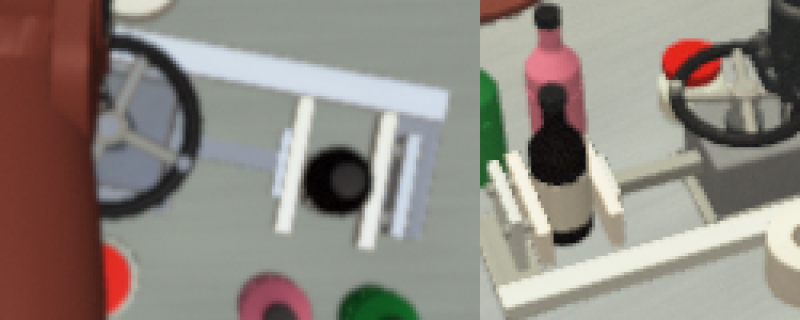

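The bottle is between both rails, and the tangential force has risen to 5 N, which means a pinch of about 15–29 N. I'll add a few degrees for certainty and hold.

>>> {"name": "step_arm", "arguments": {"rows": [{"hand": 1,"xyz": [-0.37,-0.02,0],"dr": [0,0,3]},{"hand": 1,"xyz": [-0.3,-0.02,0],"dr": [0,0,2.5]},{"hand": 1,"xyz": [0,0,0],"dr": [0,0,0]},{"hand": 1,"xyz": [0,0,0],"dr": [0,0,0]},{"hand": 1,"xyz": [0,0,0],"dr": [0,0,0]},{"hand": 1,"xyz": [0,0,0],"dr": [0,0,0]},{"hand": 1,"xyz": [0,0,0],"dr": [0,0,0]}]}}

```text
time_s: 9.15
tcp_pos: [0.5819, 0.0838, 0.1339]
orientation: [1.914, 2.491, 0.002]
ft_force: [2.3, 6.0, -3.8]
opening: 0.174
gripper_force: 39.2
```

```bash
python3 chk.py;  python3 - <<'E'
from h import *
M=model("top");p=onz(M,267.8,230.6,.148);d=p[:2]-[.5156,.0664];az=np.degrees(np.arctan2(d[1],d[0]));print(np.hypot(*d),az,"wheel before",np.radians(166.4-az))
a=cv2.imread("pics/t2.png");t=arm.camera("top")[...,::-1];cv2.imwrite("pics/t4.png",t)
# sub-pixel shift of jaw, sprung rail and bottle between the earlier and this view
for n,(x0,x1,y0,y1) in {"jaw":(296,307,212,220),"sprung":(326,336,225,245),"bottle":(303,326,225,247)}.items():
    A=cv2.cvtColor(a,6)[y0:y1,x0:x1].astype(np.float32);B=cv2.cvtColor(t,6)[y0:y1,x0:x1].astype(np.float32)
    print(n,cv2.phaseCorrelate(A,B,cv2.createHanningWindow((x1-x0,y1-y0),cv2.CV_32F)))
E
```

```text
[0.5819 0.0838 0.1339] yaw 14.93640506920246 0.174 [ 2.3  6.  -3.8] [ 0.93 -0.52 -0.16] q6 1.2304635078409536 t 9.15 tilt [0.001 0.001]
F rad,ccw 3.7211623167883334 5.186920444892945
[0.5165, 0.064] r 0.06829689750003143 az 16.839796364648674
[0.5165, 0.066] r 0.06774455458408436 az 15.22059163995836
0.07102677857710116 -116.34180780497367 wheel before 4.934775479237792
jaw ((-0.419987921749982, 0.2864805770567811), 0.6813087364037832)
sprung ((0.15997429172591993, 0.14306535062970838), 0.9837082052230834)
bottle ((1.3249551988584525, 0.2407811894711962), 0.8459558838771449)
```

The wheel is at about 5.04 rad. I'll measure the sprung rail's movement properly, from edge positions between the two top images.

```bash
python3 - <<'E'
from h import *
a=cv2.cvtColor(cv2.imread("pics/t2.png"),6).astype(float);b=cv2.cvtColor(cv2.imread("pics/t4.png"),6).astype(float)
def cen(im,y,x0,x1,th=175):   # bright-stripe centroid in a row
    w=np.clip(im[y,x0:x1]-th,0,None);return (w*np.arange(x0,x1)).sum()/w.sum() if w.sum()>30 else np.nan
for n,(x0,x1,ys,sl) in {"jaw":(0,0,range(216,250,4),(304,212,297,252)),"sprung":(0,0,range(220,255,4),(330.5,216,324,256))}.items():
    o=[]
    for y in ys:
        xc=sl[0]+(sl[2]-sl[0])*(y-sl[1])/(sl[3]-sl[1]);o.append((round(cen(a,y,int(xc)-6,int(xc)+8),2),round(cen(b,y,int(xc)-6,int(xc)+8),2)))
    print(n,o,np.nanmedian([q-p for p,q in o]))
E
```

```text
jaw [(np.float64(302.94), np.float64(304.9)), (np.float64(301.6), np.float64(303.86)), (np.float64(300.37), np.float64(302.27)), (np.float64(299.73), np.float64(301.63)), (np.float64(298.75), np.float64(300.78)), (np.float64(298.01), np.float64(299.86)), (np.float64(297.95), np.float64(299.48)), (np.float64(297.76), np.float64(299.69)), (np.float64(296.95), np.float64(298.92))] 1.9300000000000068
sprung [(np.float64(329.97), np.float64(330.94)), (np.float64(329.18), np.float64(330.17)), (np.float64(328.51), np.float64(329.46)), (np.float64(327.81), np.float64(328.74)), (np.float64(327.46), np.float64(328.85)), (np.float64(326.51), np.float64(328.0)), (np.float64(325.59), np.float64(326.51)), (np.float64(324.86), np.float64(325.82)), (np.float64(324.03), np.float64(325.03))] 0.9699999999999704
```

The sprung rail has yielded by 2.7 mm, or about 32 N, so the nip is confirmed and was held for more than 0.4 s. Now I'll back off 100°, to about 3.30 rad.

>>> {"name": "step_arm", "arguments": {"rows": [{"hand": 1,"xyz": [0.76,-0.04,0],"dr": [0,0,-6.25]},{"hand": 1,"xyz": [0.76,-0.04,0],"dr": [0,0,-6.25]},{"hand": 1,"xyz": [0.76,-0.04,0],"dr": [0,0,-6.25]},{"hand": 1,"xyz": [0.76,-0.04,0],"dr": [0,0,-6.25]},{"hand": 1,"xyz": [0.76,-0.04,0],"dr": [0,0,-6.25]},{"hand": 1,"xyz": [0.76,-0.04,0],"dr": [0,0,-6.25]},{"hand": 1,"xyz": [0.76,-0.04,0],"dr": [0,0,-6.25]},{"hand": 1,"xyz": [0.76,-0.04,0],"dr": [0,0,-6.25]}]}}

```text
time_s: 9.87
tcp_pos: [0.5442, 0.129, 0.1339]
orientation: [0.673, 3.067, 0.0]
ft_force: [2.9, 1.4, -4.6]
opening: 0.175
gripper_force: 40.6
```

```bash
python3 chk.py
```

```text
[0.5442 0.129  0.1339] yaw 65.24084480934499 0.175 [ 2.9  1.4 -4.6] [ 0.27 -0.54 -0.04] q6 0.4311300394347399 t 9.8667 tilt [ 0.002 -0.   ]
F rad,ccw 2.4877242312241368 -2.051827924040651
[0.5165, 0.064] r 0.0706630967535348 az 66.93746148667194
[0.5165, 0.066] r 0.06882740043362393 az 66.28524208428242
```

>>> {"name": "step_arm", "arguments": {"rows": [{"hand": 1,"xyz": [0.76,-0.02,0],"dr": [0,0,-6.25]},{"hand": 1,"xyz": [0.76,-0.03,0],"dr": [0,0,-6.25]},{"hand": 1,"xyz": [0.76,-0.04,0],"dr": [0,0,-6.25]},{"hand": 1,"xyz": [0.76,-0.04,0],"dr": [0,0,-6.25]},{"hand": 1,"xyz": [0.76,-0.04,0],"dr": [0,0,-6.25]},{"hand": 1,"xyz": [0.76,-0.04,0],"dr": [0,0,-6.25]},{"hand": 1,"xyz": [0.76,-0.04,0],"dr": [0,0,-6.25]},{"hand": 1,"xyz": [0.76,-0.04,0],"dr": [0,0,-6.25]}]}}

```text
time_s: 10.53
tcp_pos: [0.4852, 0.129, 0.1339]
orientation: [-0.686, 3.064, -0.002]
ft_force: [3.7, -1.0, -5.1]
opening: 0.178
gripper_force: 41.1
```

```bash
python3 chk.py;python3 - <<'E'
from h import *
p=arm.state()["tcp_pos"];d=p[:2]-[.5156,.0664];a=np.degrees(np.arctan2(d[1],d[0]));print("wheel",np.radians(62.4+242-a))
t=arm.camera("top")[...,::-1];s=arm.camera("scene")[...,::-1]
cv2.imwrite("pics/c5.png",np.hstack([cv2.resize(t[180:280,210:360],(480,320),interpolation=3),cv2.resize(s[170:270,205:305],(320,320),interpolation=3)]))
E
```

```text
[0.4852 0.129  0.1339] yaw 115.2389271410714 0.178 [ 3.7 -1.  -5.1] [-0.21 -0.81  0.08] q6 -0.4412853517124434 t 10.5333 tilt [ 0.002 -0.001]
F rad,ccw -2.4975692009016957 -2.8683629664927315
[0.5165, 0.064] r 0.07213190170056463 az 115.74107395313575
[0.5165, 0.066] r 0.07033573352569089 az 116.44866513055176
wheel 3.289390242501149
```

View pics/c5.png

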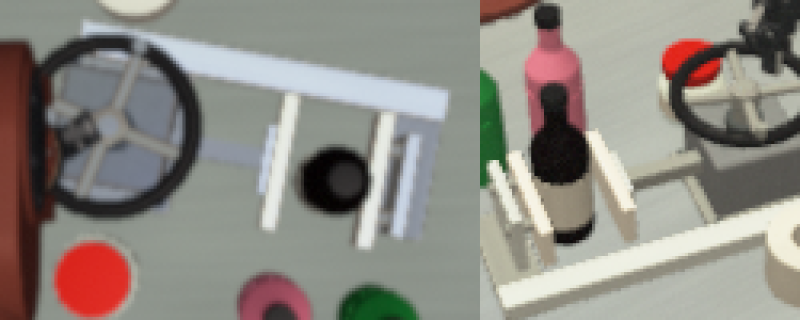

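The bottle stands upright in the lane with play on the jaw side. The stud at (254,194) matches a wheel angle of about 3.29. I'll release and retract straight up.

>>> {"name": "step_arm", "arguments": {"rows": [{"hand": 0.6,"xyz": [0,0,0],"dr": [0,0,0]},{"hand": 0.2,"xyz": [0,0,0],"dr": [0,0,0]},{"hand": 0,"xyz": [0,0,0],"dr": [0,0,0]},{"hand": 0,"xyz": [0,0,0],"dr": [0,0,0]},{"hand": 0,"xyz": [0,0,-1],"dr": [0,0,0]},{"hand": 0,"xyz": [0,0,-2],"dr": [0,0,0]},{"hand": 0,"xyz": [0,0,-2],"dr": [0,0,0]},{"hand": 0,"xyz": [0,0,-2],"dr": [0,0,0]}]}}

```text
time_s: 11.3
tcp_pos: [0.4849, 0.1294, 0.2053]
orientation: [-0.675, 3.068, 0.0]
ft_force: [1.2, 0.2, -0.0]
opening: 0.5
gripper_force: 0.0
```

>>> {"name": "step_arm", "arguments": {"rows": [{"hand": 0,"xyz": [0,0,-2],"dr": [0,0,0]},{"hand": 0,"xyz": [0,0,-1],"dr": [0,0,0]},{"hand": 0,"xyz": [0,0,0],"dr": [0,0,0]},{"hand": 0,"xyz": [0,0,0],"dr": [0,0,0]},{"hand": 0,"xyz": [0,0,0],"dr": [0,0,0]},{"hand": 0,"xyz": [0,0,0],"dr": [0,0,0]}]}}

```text
time_s: 11.8
tcp_pos: [0.4843, 0.1293, 0.2323]
orientation: [0.675, -3.066, -0.001]
ft_force: [0.2, -0.2, -0.3]
opening: 0.498
gripper_force: 0.0
```

```bash
python3 - <<'E'
from h import *
t=arm.camera("top")[...,::-1];s=arm.camera("scene")[...,::-1]
cv2.imwrite("pics/c6.png",np.hstack([cv2.resize(t[180:280,210:360],(480,320),interpolation=3),cv2.resize(s[170:270,205:305],(320,320),interpolation=3)]))
E
```

```text
(no output)
```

View pics/c6.png

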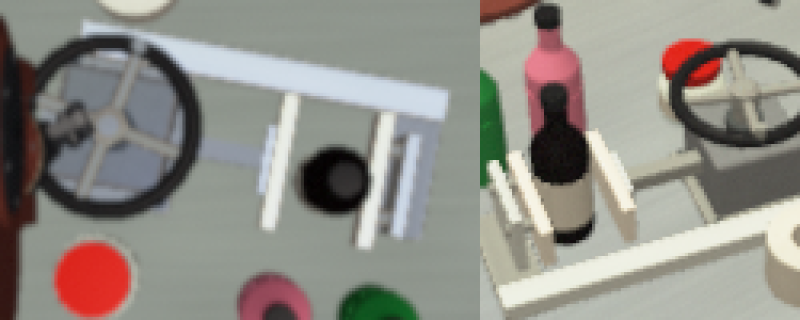

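The wheel did not move on release: the stud is still at crop (140,45). The bottle is upright and the gripper is clear, so I'm handing in.

```bash
python3 -c "
from plant import arm
print(arm.finish_job())"
```

```text
the job is handed in; nothing more can be done
None
```

I nipped the slim bottle at roughly 32 N and backed the wheel off about 100° to about 3.29 rad (mid-window). The bottle is upright with play, and the job is handed in; no verdict came back.

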